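# Turn a toner bottle outlet-up and draw its transport plug

## Robot

A 7-joint arm with a two-finger parallel gripper is mounted at the origin on the work surface. World frame = base frame: x ahead of the robot, y to its left, z up, the work surface at z = 0. Lengths are in m, angles in rad, forces in N, time in s.
With the tool pointing down it reaches from about 0.4 to 0.85 m from the base axis. Payload 10.4 kg.
Tool frame: the origin (TCP) lies midway between the tips of the shut fingers; the grasp point (between the pads) lies 19 mm behind it (r.tcp_to_grasp is the z of the grasp point in the tool frame, in m); z points along the fingers, x is the direction in which the jaws open and shut, and the axes are right-handed (so a half turn about z gives the same grasp; the last joint's range is limited). The gripper opens to 87 mm and grips with 3 to 60 N. Pads are 19 mm wide; open, the fingers measure 117 mm over their backs; the gripper's body (75 mm by 190 mm) begins 51 mm behind the grasp point.
Start: joints at [-0.023, 0.332, -0.065, 1.46, 0.022, 1.35, -0.088], TCP at [0.625, 0, 0.223] pointing down, gripper open.
Joint ranges: [-2.6, 2.6], [-0.5, 2.12], [-1.47, 1.34], [0.16, 2.42], [-1.27, 4.41], [0.06, 2.06], [-2.6, 2.6]. Speed limits (rad/s): [2.22, 2.22, 2.79, 2.79, 3.14, 3.14, 3.14].

## Interface

Orientations are given as a unit quaternion [x, y, z, w].
In Python, from bench import r, camera, close_job gives the robot as it stands. The module is installed in compiled form; this text tells all that it offers.
- The arm moves only by the shell command python3 -m crank 'ROWS' [FORCE]. ROWS is JSON, a list of rows, each an object of numbers: "x", "y", "z": the shift along the tool's x, y, z scaled (see below); "ax", "ay", "az": the turn, a rotation vector about the tool's x, y, z scaled (see below); "claw": the closure, from -1 (fully open) to 1 (shut), so that 0 is half open. A call has exactly 5 rows; each row is the pose to reach, as a shift and turn from the pose commanded when the call began, along the tool's axes at that moment; what a row does not reach only later rows make up. The controller multiplies each number of a shift by 1 m and each number of a turn by 2 rad. A row lasts 1/12 s, in which the tool goes at most 41.7 mm and 7.16 degrees, less where a joint would pass 70% of its speed; a pose out of reach is approached as far as the arm can. A call with a number of a shift or a turn outside -1 to 1 is refused whole. A call with a gripper value outside its range is refused whole. The fingers move at their own pace and stop on an object; FORCE is the grip in N (left out, the last holds). Time passes only in rows, so rows that repeat a pose let the fingers close, or fill a call up. It gives the time, the measured TCP pose, the force and the opening at its end, in the units of the state.
- r.read_state(): the state, without advancing time (a new reading comes with each control period).
- camera(name): name is "scene" or "side" or "wrist"; returns a dict with "color" (400x640x3 uint8, blue, green, red), "fx", "fy", "cx", "cy" (pixels), "eye" and "orientation" of the camera in the world. Camera axes: x right, y down, z forward; pixel columns grow to the right and rows downward; lengths in m; the calibration is good to about 2 mm. A picture is of the moment at which its call begins. There is no depth.
- close_job(): hands the job in, once; it reports no verdict.
The state is a dict: "time": time; "joint_positions": joint angles; "joint_vel": joint speeds; "joint_torque": joint torques, N m; "ee_pos": TCP position; "eef_rot": TCP orientation; "ft_force": force on the tool from outside, world axes, zero at the start; "torque": the same for the moment, N m; "width": finger opening in m.
Only numpy, scipy, OpenCV 4.12 (cv2) and the standard library are available. Lean on these libraries where they do the work, as an engineer would, in place of code of your own. Each camera call takes 0.05 s, during which the arm holds its last target. There are 200 camera calls.

## Task

Ready the new toner bottle for the copier: roll it over on the mat until its plugged outlet points straight up, then pull the plug out and lay it in the open tray. Keep the bottle down on the mat with its outlet uppermost from then on, so that nothing can spill, and leave everything else where it lies.

Things in the scene. Friction and masses are not known exactly. Their poses are not given: they have to be found in the camera images.
- bottle: Toner bottle on its side, 260 mm long, 0.95 kg, too thick to grip. Origin on its axis (48 mm up) level with the outlet; z along the axis, x out of the outlet. Rolls on its drum (z -190 to -30 mm) and gear end (z 30 to 70 mm), 90 mm across with 20 narrow flats: rests every 18 degrees, outlet up being one; rocks a few seconds. Tips pressing its top with 6 to 13 N carry it on. Waist 44 mm across.
- outlet (a point): Centre of the outlet's mouth: the rim of a spout 34 mm across that stands on the waist, on the bottle's x axis 46 mm from its origin. The hole is 21 mm wide; the plug's flange sits on this rim. At the start it faces sideways, about level.
- plug: Grey plug in the outlet, 25 g. Origin in the centre of its flange's underside, on the rim when home; z points out. Flange 28 mm across, 4 mm thick; above it a round ribbed grip 22 mm across, 18 mm high, its top at z = 22 mm. Stem 18 mm across, 21.5 mm long, in the hole: two sprung balls snap into its groove. About 4 N straight out frees it after some 7 mm; then it draws out easily.
- tray: Open white tray fixed on the mat, 150 mm (its x) by 110 mm (its y) outside, 32 mm high, walls and floor 3 mm. Origin in the centre of its underside. Empty at the start.
- tape_roll: Bystander, not to be moved: a roll of packing tape lying flat, 100 mm across and 48 mm high; origin in the centre of its underside.
- tape_dispenser: Bystander, not to be moved: a tape dispenser with a white roll standing on edge, about 125 x 62 x 83 mm; origin in the centre of its underside.
- scissors: Bystander, not to be moved: a pair of scissors lying flat, about 165 mm long; origin in the centre of its underside.
- cutter_knife: Bystander, not to be moved: a snap-blade cutter knife lying flat, 150 mm long; origin in the centre of its underside.
- marker: Bystander, not to be moved: a marker pen lying flat, 140 mm long, 16 mm thick; origin in the centre of its underside.
- blade_case: Bystander, not to be moved: a small black blade case, 60 x 30 x 16 mm; origin in the centre of its underside.
- glue: Bystander, not to be moved: a small round glue bottle standing upright, 42 mm across, 105 mm high; origin in the centre of its underside.

How it is judged:
By the outcome, as a careful person would: the job done as asked, in the order asked, and still so for the second after the job is handed in, with the robot touching nothing.
It also fails if it takes over 72 s, if anything falls off the work surface, if the arm or the gripper's body presses on something with over 40 N, if the wrist force passes 120 N, or if a joint passes its speed limit or range.

## Working session

There is one attempt and no reset: what is moved stays moved. The work goes in short steps, Python scripts to look and compute and a shell command to move; the robot and the scene stay as the last step left them, time stands still between calls to the robot, and variables do not carry over. Pictures are saved under pics/ and viewed, about 8 in all and at most 12, crops included, and the job is handed in when it is done.

```bash
mkdir -p pics
cat > h.py <<'E'
import numpy as np, cv2
from scipy.spatial.transform import Rotation as R
from bench import r, camera, close_job
def snap(n,f):
    c=camera(n); cv2.imwrite('pics/'+f,c['color']); 
    import pickle; pickle.dump(c,open('pics/'+f+'.pkl','wb')); return c
def load(f):
    import pickle; return pickle.load(open('pics/'+f+'.pkl','rb'))
def ray(c,u,v):
    d=R.from_quat(c['orientation']).apply([(u-c['cx'])/c['fx'],(v-c['cy'])/c['fy'],1]); return np.array(c['eye']),d
def at_z(c,u,v,z):
    e,d=ray(c,u,v); return e+d*(z-e[2])/d[2]
def proj(c,p):
    q=R.from_quat(c['orientation']).inv().apply(np.array(p)-c['eye']); return np.array([c['fx']*q[...,0]/q[...,2]+c['cx'],c['fy']*q[...,1]/q[...,2]+c['cy']])
def tri(c1,p1,c2,p2):
    e1,d1=ray(c1,*p1); e2,d2=ray(c2,*p2); d1/=np.linalg.norm(d1); d2/=np.linalg.norm(d2)
    s=np.linalg.lstsq(np.c_[d1,-d2],e2-e1,rcond=None)[0]; a=e1+s[0]*d1;b=e2+s[1]*d2
    return (a+b)/2,np.linalg.norm(a-b)
def st():
    s=r.read_state(); return s
E
python3 - <<'E'
from h import *
np.set_printoptions(precision=4,suppress=True)
for n in['scene','side']:
    c=snap(n,n+'0.png'); print(n,c['eye'],c['orientation'],c['fx'],c['fy'],c['cx'],c['cy'])
print(st(), r.tcp_to_grasp)
E
```

```text
scene [ 1.3273 -0.1735  0.704 ] [ 0.7231  0.5577 -0.2455 -0.3253] 376.75161005714386 376.75161005714386 318.6540408334023 202.5083153896436
side [0.2248 0.8809 0.8179] [-0.1898  0.8809 -0.4232  0.0944] 451.0238183673746 451.0238183673746 321.409420981904 201.99431661143154
{'time': 0.1, 'joint_positions': array([-0.0226,  0.3328, -0.0647,  1.4608,  0.0216,  1.3499, -0.0885]), 'joint_vel': array([-0.0002, -0.0008, -0.001 , -0.0024, -0.0006,  0.0009,  0.0008]), 'joint_torque': array([  0.0003, -62.4538,   0.0238, -39.0718,  -0.0616,   0.0365,
         0.    ]), 'ee_pos': array([0.6247, 0.    , 0.2219]), 'eef_rot': array([ 1.    , -0.    , -0.0006,  0.    ]), 'ft_force': array([-0.8766, -0.5783,  1.1096]), 'torque': array([-0.0023, -0.0057, -0.0348]), 'width': 0.08710327312332988} -0.0187
```

View pics/scene0.png

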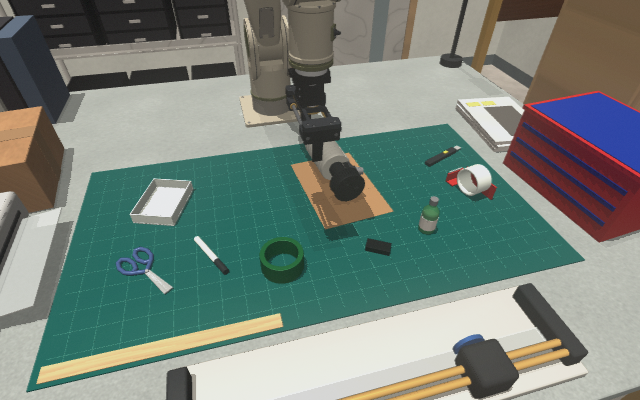

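View pics/side0.png

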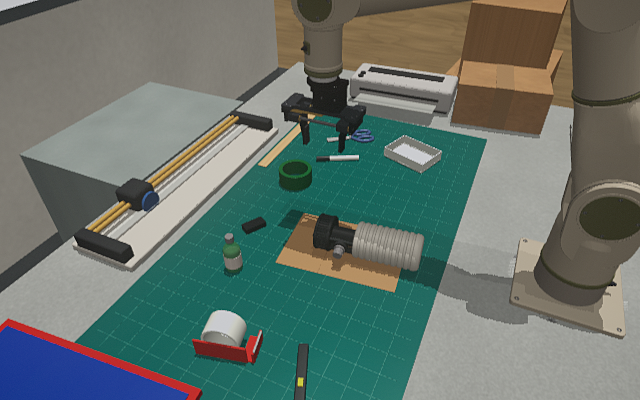

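The scene view shows the bottle at about (345,175) on a brown sheet, gear end towards the camera, and the tray at (163,200). The side view shows the outlet facing that camera at about (338,252), the gear end at (325,233) and the drum running to (424,252). I'll zoom in on both.

Run:
```python
from h import *
a=cv2.imread('pics/side0.png')[200:300,265:435]; b=cv2.imread('pics/scene0.png')[140:230,285:400]; 
a=cv2.resize(a,None,fx=4.6,fy=4.6,interpolation=3)[:300*2]
cv2.imwrite('pics/a.png',a)
b=cv2.resize(b,None,fx=4,fy=4,interpolation=3)
c=cv2.imread('pics/scene0.png')[170:230,125:200]; c=cv2.resize(c,None,fx=4,fy=4,interpolation=3)
o=np.zeros((360,460+300+10,3),np.uint8); o[:360,:460]=b; o[:240,470:770]=c
cv2.imwrite('pics/b.png',o)
```

```text
(no output)
```

View pics/a.png

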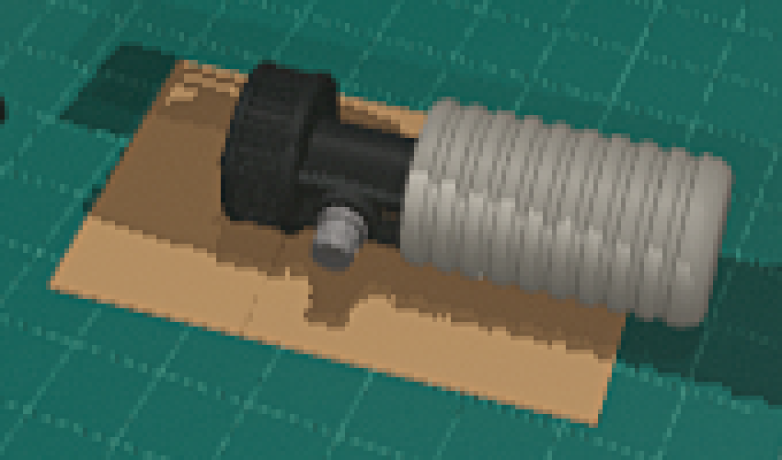

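View pics/b.png

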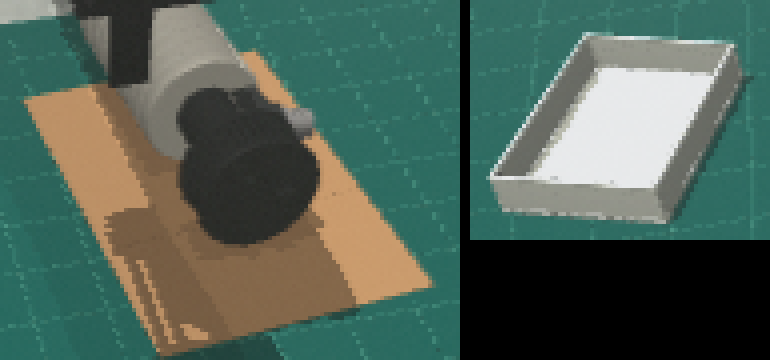

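```bash
cat > fit.py <<'E'
from h import *
from scipy.optimize import least_squares
np.set_printoptions(precision=4,suppress=True)
S=load('side0.png');C=load('scene0.png')
ph=np.linspace(0,2*np.pi,73)
def cyl(p,z0,z1,rad=.045):
    x,y,yaw=p; a=np.array([np.cos(yaw),np.sin(yaw),0]); b=np.array([-a[1],a[0],0])
    return np.concatenate([np.array([x,y,.048])+z*a+rad*(np.cos(ph)[:,None]*b+np.sin(ph)[:,None]*[0,0,1]) for z in(z0,z1)])
sx=lambda u:u/4.6+265; sy=lambda v:v/4.6+200
cx=lambda u:u/4+285; cy=lambda v:v/4+140
def res(p):
    d=proj(S,cyl(p,-.19,-.03)); g=proj(S,cyl(p,.03,.07)); G=proj(C,cyl(p,.03,.07))
    return np.array([d[0].max()-sx(732),d[1].max()-sy(327),d[1].min()-sy(97),d[0].min()-sx(401),g[0].min()-sx(221),g[1].min()-sy(62),g[0].max()-sx(338),G[0].min()-cx(179),G[0].max()-cx(320),G[1].max()-cy(244)])
f=least_squares(res,[.55,0,0]);print(f.x,f.fun)
a=f.x[2]; b=np.array([-np.sin(a),np.cos(a),0]); 
# plug top centre: side crop and scene crop
p,e=tri(S,(sx(333),sy(255)),C,(cx(311),cy(122)));print('plug top',p,e,'rel',(p-[*f.x[:2],.048]), 'b',b, (p-[*f.x[:2],.048])@[np.cos(a),np.sin(a),0])
for k in (-1,0,1): print(k,proj(S,np.array([*f.x[:2],.048])+.068*b*np.cos(k*.314)+[0,0,.068*np.sin(k*.314)]),sx(333),sy(255))
T=np.array([at_z(C,(u-470)/4+125,v/4+170,.032) for u,v in[(491,178),(585,33),(738,45),(657,190)]]);print(T,T.mean(0),np.linalg.norm(np.diff(T,axis=0),axis=1))
for n,q in(('brown',[(25,100),(258,52),(432,285),(160,355)]),):
    print(n,[at_z(C,cx(u),cy(v),.003)[:2] for u,v in q])
E
python3 fit.py
```

```text
[0.5175 0.1084 0.1326] [ 0.8343 -0.128   0.3483 -0.1242 -0.5793  0.5669 -0.6144 -0.6807 -0.1761
  0.1399]
plug top [0.5122 0.1776 0.0455] 0.009056624932953963 rel [-0.0053  0.0692 -0.0025] b [-0.1322  0.9912  0.    ] 0.0038880408786013086
-1 [337.7468 260.886 ] 337.3913043478261 255.43478260869566
0 [337.5286 255.6813] 337.3913043478261 255.43478260869566
1 [338.0491 248.4093] 337.3913043478261 255.43478260869566
[[ 0.5291 -0.4556  0.032 ]
 [ 0.387  -0.406   0.032 ]
 [ 0.4281 -0.3006  0.032 ]
 [ 0.567  -0.3527  0.032 ]] [ 0.4778 -0.3788  0.032 ] [0.1505 0.1131 0.1483]
brown [array([ 0.3825, -0.005 ]), array([0.3648, 0.1928]), array([0.6586, 0.2196]), array([0.6761, 0.0225])]
```

The fit is good: residuals are under 1 px, bottle origin (0.5175, 0.1084), yaw 0.133, outlet level and facing +y. The tray is centred at (0.478, -0.379) with rim sides of 150 and 113 mm, close to the stated 150 x 110. Plan: straddle the waist with the open tips, one on the drum and one on the gear, and roll towards -y in 18° strokes.

```bash
cat > s.py <<'E'
from h import *
np.set_printoptions(precision=4,suppress=True)
s=st();print(round(s['time'],2),s['ee_pos'],R.from_quat(s['eef_rot']).as_matrix()[:,0],s['ft_force'],round(s['width'],4))
E
python3 -m crank '[{"x":-0.02,"y":-0.02,"z":0.01,"az":-0.013,"claw":-1},{"x":-0.045,"y":-0.045,"z":0.02,"az":-0.03,"claw":-1},{"x":-0.07,"y":-0.07,"z":0.035,"az":-0.045,"claw":-1},{"x":-0.095,"y":-0.1,"z":0.055,"az":-0.06,"claw":-1},{"x":-0.1085,"y":-0.118,"z":0.07,"az":-0.0663,"claw":-1}]' 20
python3 -m crank '[{"claw":-1},{"claw":-1},{"z":0.01,"claw":-1},{"z":0.025,"claw":-1},{"z":0.04,"claw":-1}]'; python3 s.py
```

```text
0.1 [0.6247 0.     0.2219] [ 1.     -0.     -0.0012] [-0.8766 -0.5783  1.1096] 0.0871schema error: expected keys x, y, z, ax, ay, az, claw
schema error: expected keys x, y, z, ax, ay, az, claw
```

All keys are needed in each row.

```bash
python3 -m crank '[{"x":-0.02,"y":-0.02,"z":0.01,"ax":0,"ay":0,"az":-0.013,"claw":-1},{"x":-0.045,"y":-0.045,"z":0.02,"ax":0,"ay":0,"az":-0.03,"claw":-1},{"x":-0.07,"y":-0.07,"z":0.035,"ax":0,"ay":0,"az":-0.045,"claw":-1},{"x":-0.095,"y":-0.1,"z":0.055,"ax":0,"ay":0,"az":-0.06,"claw":-1},{"x":-0.1085,"y":-0.118,"z":0.07,"ax":0,"ay":0,"az":-0.0663,"claw":-1}]' 20
python3 -m crank '[{"x":0,"y":0,"z":0,"ax":0,"ay":0,"az":0,"claw":-1},{"x":0,"y":0,"z":0,"ax":0,"ay":0,"az":0,"claw":-1},{"x":0,"y":0,"z":0.01,"ax":0,"ay":0,"az":0,"claw":-1},{"x":0,"y":0,"z":0.025,"ax":0,"ay":0,"az":0,"claw":-1},{"x":0,"y":0,"z":0.04,"ax":0,"ay":0,"az":0,"claw":-1}]'; python3 s.py
```

```text
time: 0.52
ee_pos: [0.5138, 0.1204, 0.1515]
eef_rot: [0.998, 0.068, -0.0, -0.0]
ft_force: [0.5, 0.5, 0.6]
width: 0.087
time: 0.93
ee_pos: [0.5179, 0.1167, 0.1123]
eef_rot: [0.998, 0.065, 0.001, 0.0]
ft_force: [-0.0, 1.0, -0.1]
width: 0.0872
0.93 [0.5179 0.1167 0.1123] [0.9916 0.1297 0.002 ] [-0.0318  0.9638 -0.0591] 0.0872
```

```bash
python3 -m crank '[{"x":0,"y":0,"z":0.008,"ax":0,"ay":0,"az":0,"claw":-1},{"x":0,"y":0,"z":0.013,"ax":0,"ay":0,"az":0,"claw":-1},{"x":0,"y":0,"z":0.016,"ax":0,"ay":0,"az":0,"claw":-1},{"x":0,"y":0,"z":0.018,"ax":0,"ay":0,"az":0,"claw":-1},{"x":0,"y":0,"z":0.018,"ax":0,"ay":0,"az":0,"claw":-1}]'; python3 s.py
python3 -m crank '[{"x":0,"y":0,"z":0.001,"ax":0,"ay":0,"az":0,"claw":-1},{"x":0,"y":0,"z":0.001,"ax":0,"ay":0,"az":0,"claw":-1},{"x":0,"y":0,"z":0.002,"ax":0,"ay":0,"az":0,"claw":-1},{"x":0,"y":0,"z":0.002,"ax":0,"ay":0,"az":0,"claw":-1},{"x":0,"y":0,"z":0.002,"ax":0,"ay":0,"az":0,"claw":-1}]'; python3 s.py
```

```text
time: 1.35
ee_pos: [0.5168, 0.1179, 0.0947]
eef_rot: [0.998, 0.066, 0.0, -0.0]
ft_force: [-0.1, 0.3, 0.5]
width: 0.0873
1.35 [0.5168 0.1179 0.0947] [0.9913 0.1319 0.0004] [-0.1204  0.2943  0.4754] 0.0873
time: 1.77
ee_pos: [0.5169, 0.1181, 0.0934]
eef_rot: [0.998, 0.066, 0.001, -0.0]
ft_force: [-2.0, -1.4, 5.6]
width: 0.0869
1.77 [0.5169 0.1181 0.0934] [0.9912 0.1322 0.0011] [-1.9902 -1.4448  5.5564] 0.0869
```

Contact at z=0.0934 as expected, stiffness about 6 N/mm. First stroke: 0.7 mm deeper, 29 mm along +tool y.

```bash
python3 -m crank '[{"x":0,"y":0.003,"z":0.0007,"ax":0,"ay":0,"az":0,"claw":-1},{"x":0,"y":0.009,"z":0.0007,"ax":0,"ay":0,"az":0,"claw":-1},{"x":0,"y":0.016,"z":0.0007,"ax":0,"ay":0,"az":0,"claw":-1},{"x":0,"y":0.023,"z":0.0007,"ax":0,"ay":0,"az":0,"claw":-1},{"x":0,"y":0.029,"z":0.0007,"ax":0,"ay":0,"az":0,"claw":-1}]'
python3 -m crank '[{"x":0,"y":0,"z":0,"ax":0,"ay":0,"az":0,"claw":-1},{"x":0,"y":0,"z":0,"ax":0,"ay":0,"az":0,"claw":-1},{"x":0,"y":0,"z":0,"ax":0,"ay":0,"az":0,"claw":-1},{"x":0,"y":0,"z":0,"ax":0,"ay":0,"az":0,"claw":-1},{"x":0,"y":0,"z":0,"ax":0,"ay":0,"az":0,"claw":-1}]'
python3 s.py
python3 - <<'E'
from h import *
snap('side','side1.png')
E
python3 - <<'E'
from h import *
a=cv2.imread('pics/side1.png')[200:300,265:435]
cv2.imwrite('pics/a1.png',cv2.resize(a,None,fx=4.6,fy=4.6,interpolation=3))
E
```

```text
time: 2.18
ee_pos: [0.52, 0.0888, 0.0933]
eef_rot: [0.998, 0.066, -0.0, 0.0]
ft_force: [-9.8, -0.3, 18.6]
width: 0.0871
time: 2.6
ee_pos: [0.5199, 0.0896, 0.0933]
eef_rot: [0.998, 0.066, -0.0, -0.0]
ft_force: [-10.4, -0.2, 15.9]
width: 0.0866
2.6 [0.5199 0.0896 0.0933] [ 0.9912  0.1326 -0.0003] [-10.3657  -0.2488  15.897 ] 0.0866
```

View pics/a1.png

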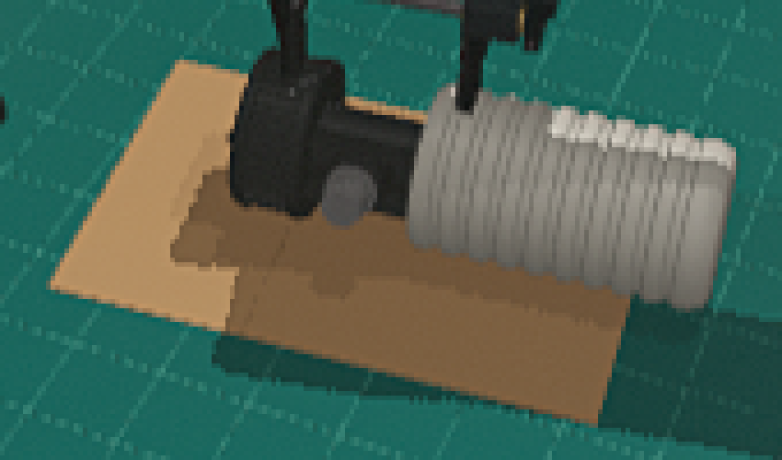

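The bottle turned one step (plug now at (349,197) in the crop, tilted up). Force was a bit high at 16 to 18 N, so I'll press less. Repeating: lift, back 14 mm, press, stroke.

```bash
python3 -m crank '[{"x":0,"y":0,"z":-0.008,"ax":0,"ay":0,"az":0,"claw":-1},{"x":0,"y":-0.008,"z":-0.01,"ax":0,"ay":0,"az":0,"claw":-1},{"x":0,"y":-0.014,"z":-0.008,"ax":0,"ay":0,"az":0,"claw":-1},{"x":0,"y":-0.014,"z":-0.004,"ax":0,"ay":0,"az":0,"claw":-1},{"x":0,"y":-0.014,"z":-0.003,"ax":0,"ay":0,"az":0,"claw":-1}]'
python3 -m crank '[{"x":0,"y":0,"z":0.001,"ax":0,"ay":0,"az":0,"claw":-1},{"x":0,"y":0,"z":0.0015,"ax":0,"ay":0,"az":0,"claw":-1},{"x":0,"y":0,"z":0.002,"ax":0,"ay":0,"az":0,"claw":-1},{"x":0,"y":0,"z":0.0022,"ax":0,"ay":0,"az":0,"claw":-1},{"x":0,"y":0,"z":0.0022,"ax":0,"ay":0,"az":0,"claw":-1}]'
python3 -m crank '[{"x":0,"y":0.003,"z":0,"ax":0,"ay":0,"az":0,"claw":-1},{"x":0,"y":0.009,"z":0,"ax":0,"ay":0,"az":0,"claw":-1},{"x":0,"y":0.016,"z":0,"ax":0,"ay":0,"az":0,"claw":-1},{"x":0,"y":0.023,"z":0,"ax":0,"ay":0,"az":0,"claw":-1},{"x":0,"y":0.029,"z":0,"ax":0,"ay":0,"az":0,"claw":-1}]'
python3 -m crank '[{"x":0,"y":0,"z":0,"ax":0,"ay":0,"az":0,"claw":-1},{"x":0,"y":0,"z":0,"ax":0,"ay":0,"az":0,"claw":-1},{"x":0,"y":0,"z":0,"ax":0,"ay":0,"az":0,"claw":-1},{"x":0,"y":0,"z":0,"ax":0,"ay":0,"az":0,"claw":-1},{"x":0,"y":0,"z":0,"ax":0,"ay":0,"az":0,"claw":-1}]'
```

```text
time: 3.07
ee_pos: [0.5179, 0.1038, 0.0938]
eef_rot: [0.998, 0.067, -0.0, -0.0]
ft_force: [-0.7, -0.2, -0.9]
width: 0.0873
time: 3.48
ee_pos: [0.5181, 0.1034, 0.0933]
eef_rot: [0.998, 0.066, -0.0, -0.0]
ft_force: [-6.6, 0.6, 13.9]
width: 0.087
time: 3.9
ee_pos: [0.5215, 0.0735, 0.0934]
eef_rot: [0.998, 0.066, -0.001, 0.0]
ft_force: [-12.9, 0.8, 19.1]
width: 0.087
time: 4.32
ee_pos: [0.5214, 0.0745, 0.0934]
eef_rot: [0.998, 0.066, -0.001, -0.0]
ft_force: [-11.5, -0.2, 16.3]
width: 0.0867
```

```bash
python3 -m crank '[{"x":0,"y":0,"z":-0.008,"ax":0,"ay":0,"az":0,"claw":-1},{"x":0,"y":-0.008,"z":-0.01,"ax":0,"ay":0,"az":0,"claw":-1},{"x":0,"y":-0.014,"z":-0.008,"ax":0,"ay":0,"az":0,"claw":-1},{"x":0,"y":-0.014,"z":-0.004,"ax":0,"ay":0,"az":0,"claw":-1},{"x":0,"y":-0.014,"z":-0.003,"ax":0,"ay":0,"az":0,"claw":-1}]'
python3 -m crank '[{"x":0,"y":0,"z":0.001,"ax":0,"ay":0,"az":0,"claw":-1},{"x":0,"y":0,"z":0.0015,"ax":0,"ay":0,"az":0,"claw":-1},{"x":0,"y":0,"z":0.002,"ax":0,"ay":0,"az":0,"claw":-1},{"x":0,"y":0,"z":0.0024,"ax":0,"ay":0,"az":0,"claw":-1},{"x":0,"y":0,"z":0.0024,"ax":0,"ay":0,"az":0,"claw":-1}]'
python3 -m crank '[{"x":0,"y":0.003,"z":0,"ax":0,"ay":0,"az":0,"claw":-1},{"x":0,"y":0.009,"z":0,"ax":0,"ay":0,"az":0,"claw":-1},{"x":0,"y":0.016,"z":-0.0004,"ax":0,"ay":0,"az":0,"claw":-1},{"x":0,"y":0.023,"z":-0.0004,"ax":0,"ay":0,"az":0,"claw":-1},{"x":0,"y":0.029,"z":-0.0004,"ax":0,"ay":0,"az":0,"claw":-1}]'
python3 -m crank '[{"x":0,"y":0,"z":0,"ax":0,"ay":0,"az":0,"claw":-1},{"x":0,"y":0,"z":-0.003,"ax":0,"ay":0,"az":0,"claw":-1},{"x":0,"y":0,"z":-0.01,"ax":0,"ay":0,"az":0,"claw":-1},{"x":0,"y":-0.008,"z":-0.01,"ax":0,"ay":0,"az":0,"claw":-1},{"x":0,"y":-0.015,"z":-0.01,"ax":0,"ay":0,"az":0,"claw":-1}]'
python3 - <<'E'
from h import *
snap('side','side2.png')
a=cv2.imread('pics/side2.png')[200:300,265:435]
cv2.imwrite('pics/a2.png',cv2.resize(a,None,fx=4.6,fy=4.6,interpolation=3))
E
```

```text
time: 4.73
ee_pos: [0.5199, 0.0889, 0.0945]
eef_rot: [0.998, 0.067, -0.001, 0.0]
ft_force: [0.2, -0.5, -0.7]
width: 0.0871
time: 5.15
ee_pos: [0.5203, 0.0881, 0.0934]
eef_rot: [0.998, 0.066, -0.0, 0.0]
ft_force: [-2.4, -0.5, 3.8]
width: 0.0871
time: 5.57
ee_pos: [0.5246, 0.0588, 0.0937]
eef_rot: [0.998, 0.066, 0.0, 0.0]
ft_force: [-2.5, 1.2, 6.7]
width: 0.0874
time: 5.98
ee_pos: [0.5227, 0.0754, 0.1042]
eef_rot: [0.998, 0.066, 0.001, -0.0]
ft_force: [0.0, 0.4, 0.3]
width: 0.0872
```

View pics/a2.png

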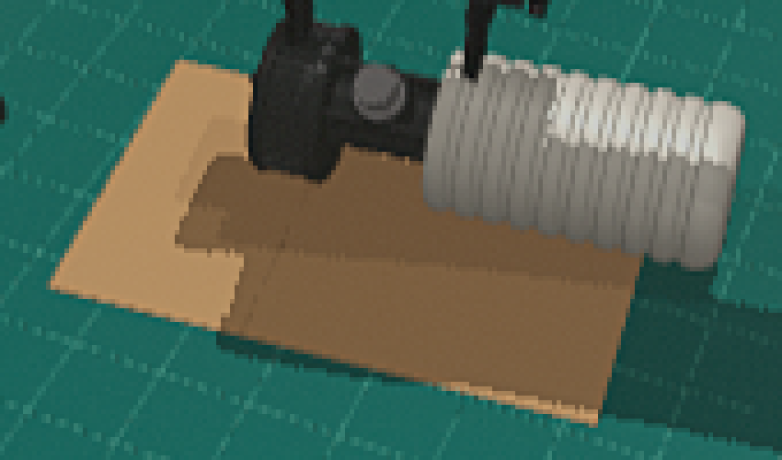

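About 54° of 90° done (plug at (380,92), facing the camera). Two more strokes with light force.

```bash
python3 -m crank '[{"x":0,"y":0,"z":0.006,"ax":0,"ay":0,"az":0,"claw":-1},{"x":0,"y":0,"z":0.009,"ax":0,"ay":0,"az":0,"claw":-1},{"x":0,"y":0,"z":0.011,"ax":0,"ay":0,"az":0,"claw":-1},{"x":0,"y":0,"z":0.0117,"ax":0,"ay":0,"az":0,"claw":-1},{"x":0,"y":0,"z":0.0117,"ax":0,"ay":0,"az":0,"claw":-1}]'
python3 -m crank '[{"x":0,"y":0.003,"z":0,"ax":0,"ay":0,"az":0,"claw":-1},{"x":0,"y":0.009,"z":0,"ax":0,"ay":0,"az":0,"claw":-1},{"x":0,"y":0.016,"z":-0.0003,"ax":0,"ay":0,"az":0,"claw":-1},{"x":0,"y":0.023,"z":-0.0003,"ax":0,"ay":0,"az":0,"claw":-1},{"x":0,"y":0.029,"z":-0.0003,"ax":0,"ay":0,"az":0,"claw":-1}]'
python3 -m crank '[{"x":0,"y":0,"z":0,"ax":0,"ay":0,"az":0,"claw":-1},{"x":0,"y":0,"z":-0.003,"ax":0,"ay":0,"az":0,"claw":-1},{"x":0,"y":0,"z":-0.01,"ax":0,"ay":0,"az":0,"claw":-1},{"x":0,"y":-0.008,"z":-0.01,"ax":0,"ay":0,"az":0,"claw":-1},{"x":0,"y":-0.015,"z":-0.01,"ax":0,"ay":0,"az":0,"claw":-1}]'
python3 - <<'E'
from h import *
snap('side','side3.png')
a=cv2.imread('pics/side3.png')[180:280,265:435]
cv2.imwrite('pics/a3.png',cv2.resize(a,None,fx=4.6,fy=4.6,interpolation=3))
E
```

```text
time: 6.45
ee_pos: [0.5223, 0.0738, 0.0934]
eef_rot: [0.998, 0.066, -0.0, 0.0]
ft_force: [-8.9, -2.9, 22.9]
width: 0.087
time: 6.87
ee_pos: [0.5254, 0.0447, 0.0935]
eef_rot: [0.998, 0.066, -0.001, 0.0]
ft_force: [-11.5, -2.7, 19.4]
width: 0.087
time: 7.28
ee_pos: [0.5243, 0.0611, 0.1023]
eef_rot: [0.998, 0.066, 0.0, -0.0]
ft_force: [0.5, 1.0, 0.4]
width: 0.0869
```

View pics/a3.png

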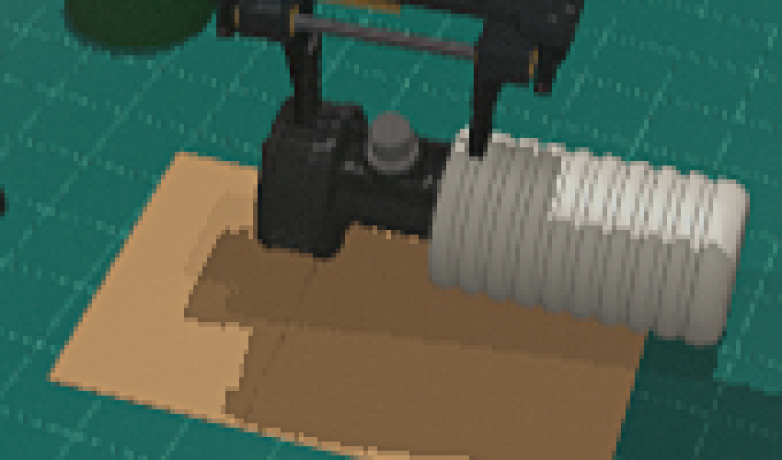

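```bash
python3 -m crank '[{"x":0,"y":0,"z":0.005,"ax":0,"ay":0,"az":0,"claw":-1},{"x":0,"y":0,"z":0.007,"ax":0,"ay":0,"az":0,"claw":-1},{"x":0,"y":0,"z":0.0085,"ax":0,"ay":0,"az":0,"claw":-1},{"x":0,"y":0,"z":0.0091,"ax":0,"ay":0,"az":0,"claw":-1},{"x":0,"y":0,"z":0.0091,"ax":0,"ay":0,"az":0,"claw":-1}]'
python3 -m crank '[{"x":0,"y":0.003,"z":0,"ax":0,"ay":0,"az":0,"claw":-1},{"x":0,"y":0.009,"z":0,"ax":0,"ay":0,"az":0,"claw":-1},{"x":0,"y":0.016,"z":0,"ax":0,"ay":0,"az":0,"claw":-1},{"x":0,"y":0.023,"z":0,"ax":0,"ay":0,"az":0,"claw":-1},{"x":0,"y":0.029,"z":0,"ax":0,"ay":0,"az":0,"claw":-1}]'
python3 -m crank '[{"x":0,"y":0,"z":0,"ax":0,"ay":0,"az":0,"claw":-1},{"x":0,"y":0,"z":-0.003,"ax":0,"ay":0,"az":0,"claw":-1},{"x":0,"y":0,"z":-0.01,"ax":0,"ay":0,"az":0,"claw":-1},{"x":0,"y":0,"z":-0.03,"ax":0,"ay":0,"az":0,"claw":-1},{"x":0,"y":0,"z":-0.06,"ax":0,"ay":0,"az":0,"claw":-1}]'
python3 -m crank '[{"x":-0.02,"y":0,"z":-0.02,"ax":0,"ay":0,"az":0,"claw":-1},{"x":-0.04,"y":0,"z":-0.03,"ax":0,"ay":0,"az":0,"claw":-1},{"x":-0.06,"y":0,"z":-0.03,"ax":0,"ay":0,"az":0,"claw":-1},{"x":-0.06,"y":0,"z":-0.03,"ax":0,"ay":0,"az":0,"claw":-1},{"x":-0.06,"y":0,"z":-0.03,"ax":0,"ay":0,"az":0,"claw":-1}]'
python3 - <<'E'
from h import *
snap('side','side4.png');snap('scene','scene4.png');snap('wrist','wrist4.png')
a=cv2.imread('pics/side4.png')[170:270,275:435]
b=cv2.imread('pics/scene4.png')[130:220,265:365]
o=np.zeros((540,790,3),np.uint8)
a=cv2.resize(a[:,:],None,fx=2.4,fy=2.4,interpolation=3); o[:240,:384]=a
b=cv2.resize(b,None,fx=4,fy=4,interpolation=3); o[:360,388:788]=b
w=cv2.resize(cv2.imread('pics/wrist4.png'),(384,240)); o[245:485,:384]=w
cv2.imwrite('pics/a4.png',o)
E
python3 s.py
```

```text
time: 7.75
ee_pos: [0.5238, 0.0602, 0.0934]
eef_rot: [0.998, 0.066, -0.0, 0.0]
ft_force: [-4.9, -0.1, 8.0]
width: 0.0868
time: 8.17
ee_pos: [0.5275, 0.0307, 0.0934]
eef_rot: [0.998, 0.066, -0.001, 0.0]
ft_force: [-7.2, -0.2, 12.1]
width: 0.0868
time: 8.58
ee_pos: [0.5264, 0.0316, 0.1518]
eef_rot: [0.998, 0.066, -0.002, 0.0]
ft_force: [0.4, 0.8, -0.1]
width: 0.0872
time: 9.0
ee_pos: [0.4684, 0.0237, 0.1838]
eef_rot: [0.998, 0.066, 0.001, 0.0]
ft_force: [1.0, -0.2, -0.4]
width: 0.0872
9.15 [0.4691 0.024  0.183 ] [0.9912 0.1324 0.    ] [-0.4142  0.0122  1.6387] 0.0869
```

View pics/a4.png

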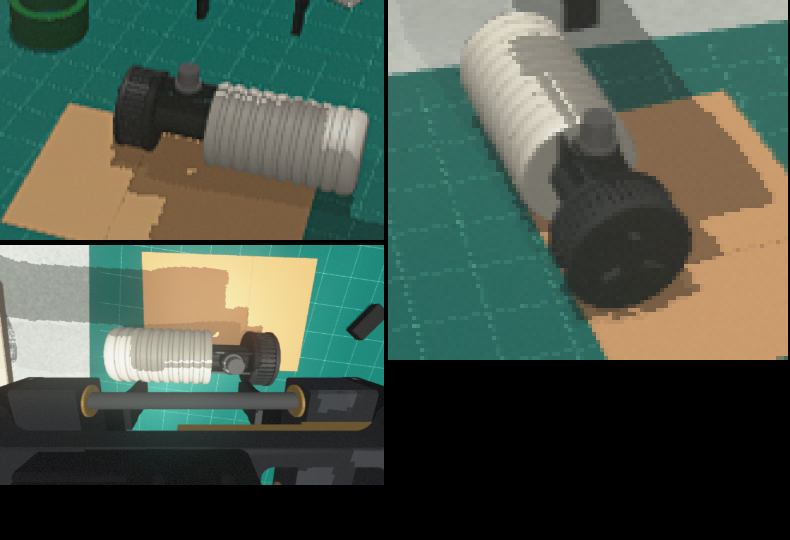

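```bash
cat > fit2.py <<'E'
import fit
from fit import *
fit.S=S=load('side4.png');fit.C=C=load('scene4.png')
sx=lambda u:u/2.4+275; sy=lambda v:v/2.4+170
cx=lambda u:(u-388)/4+265; cy=lambda v:v/4+130
def res(p):
    d=proj(S,cyl(p,-.19,-.03)); g=proj(S,cyl(p,.03,.07)); G=proj(C,cyl(p,.03,.07))
    return np.array([d[0].max()-sx(369),d[1].max()-sy(196),d[0].min()-sx(204),g[0].min()-sx(114),g[1].min()-sy(66),g[1].max()-sy(150),G[0].min()-cx(551),G[0].max()-cx(691),G[1].max()-cy(308)])
print('-----');f=least_squares(res,[.55,0,0]);print(f.x,f.fun)
p,e=tri(S,(sx(187.5),sy(68)),C,(cx(598),cy(118)));print('plug',p,e)
a=f.x[2];b=np.array([-np.sin(a),np.cos(a),0])
for k in(-18,0,18):
    t=np.deg2rad(k);q=np.array([*f.x[:2],.048])+.068*(np.sin(t)*b+np.cos(t)*np.array([0,0,1]));print(k,proj(S,q),proj(C,q))
print(sx(187.5),sy(68),cx(598),cy(118))
E
python3 fit2.py | sed -n '/-----/,$p'
```

```text
-----
[0.5244 0.0376 0.1255] [ 0.6044 -0.3702 -0.4028 -0.7272 -0.0047  1.4226 -1.1453  0.1738  0.0687]
plug [0.5263 0.0398 0.1167] 0.004011841873186588
-18 [355.4755 194.9284] [308.6623 161.6467]
0 [353.5178 198.7717] [315.9667 158.9479]
18 [351.4016 204.8275] [323.1779 158.3029]
353.125 198.33333333333334 317.5 159.5
```

Outlet up is confirmed: both views match the 0° prediction to 1.5 px. The plug is at about (0.526, 0.0385) with its top at z = 0.116. I'll grip its ribbed grip with the tips just above the flange (tip z = 0.100), jaws along the bottle axis.

```bash
python3 -m crank '[{"x":0.015,"y":-0.002,"z":0,"ax":0,"ay":0,"az":0,"claw":-0.3},{"x":0.03,"y":-0.004,"z":0,"ax":0,"ay":0,"az":0,"claw":-0.3},{"x":0.045,"y":-0.006,"z":0,"ax":0,"ay":0,"az":0,"claw":-0.3},{"x":0.0588,"y":-0.0068,"z":0,"ax":0,"ay":0,"az":0,"claw":-0.3},{"x":0.0588,"y":-0.0068,"z":0.01,"ax":0,"ay":0,"az":0,"claw":-0.3}]'
python3 -m crank '[{"x":0,"y":0,"z":0.015,"ax":0,"ay":0,"az":0,"claw":-0.3},{"x":0,"y":0,"z":0.035,"ax":0,"ay":0,"az":0,"claw":-0.3},{"x":0,"y":0,"z":0.05,"ax":0,"ay":0,"az":0,"claw":-0.3},{"x":0,"y":0,"z":0.06,"ax":0,"ay":0,"az":0,"claw":-0.3},{"x":0,"y":0,"z":0.062,"ax":0,"ay":0,"az":0,"claw":-0.3}]'
python3 -m crank '[{"x":0,"y":0,"z":0,"ax":0,"ay":0,"az":0,"claw":-0.3},{"x":0,"y":0,"z":0,"ax":0,"ay":0,"az":0,"claw":-0.3},{"x":0,"y":0,"z":0,"ax":0,"ay":0,"az":0,"claw":-0.3},{"x":0,"y":0,"z":0,"ax":0,"ay":0,"az":0,"claw":-0.3},{"x":0,"y":0,"z":0,"ax":0,"ay":0,"az":0,"claw":-0.3}]'; python3 s.py
python3 - <<'E'
from h import *
snap('side','side5.png');snap('scene','scene5.png')
a=cv2.imread('pics/side5.png')[160:240,300:400]
b=cv2.imread('pics/scene5.png')[120:200,270:370]
cv2.imwrite('pics/a5.png',np.hstack([cv2.resize(q,None,fx=4,fy=4,interpolation=3) for q in (a,b)]))
E
```

```text
time: 9.57
ee_pos: [0.5289, 0.0393, 0.1738]
eef_rot: [0.998, 0.067, 0.001, -0.0]
ft_force: [-0.3, 1.0, 0.3]
width: 0.0619
time: 9.98
ee_pos: [0.5244, 0.0381, 0.1086]
eef_rot: [0.998, 0.066, -0.002, 0.0]
ft_force: [-0.4, 0.3, 0.9]
width: 0.0566
time: 10.4
ee_pos: [0.5263, 0.0384, 0.1118]
eef_rot: [0.998, 0.066, 0.001, -0.0]
ft_force: [0.4, -0.1, -0.0]
width: 0.0567
10.4 [0.5263 0.0384 0.1118] [0.9912 0.1322 0.0012] [ 0.4173 -0.1036 -0.0122] 0.0567
```

View pics/a5.png

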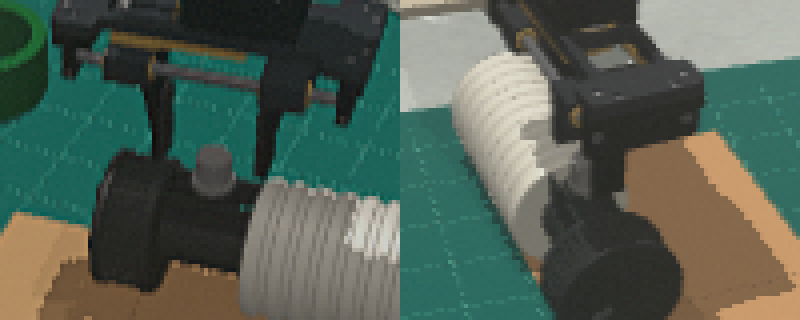

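The plug stands midway between the fingers in the side view (213 against a finger midpoint of 211). I'll descend and grip.

```bash
python3 -m crank '[{"x":0,"y":0,"z":0.005,"ax":0,"ay":0,"az":0,"claw":-0.3},{"x":0,"y":0,"z":0.009,"ax":0,"ay":0,"az":0,"claw":-0.3},{"x":0,"y":0,"z":0.0112,"ax":0,"ay":0,"az":0,"claw":-0.3},{"x":0,"y":0,"z":0.0112,"ax":0,"ay":0,"az":0,"claw":-0.3},{"x":0,"y":0,"z":0.0112,"ax":0,"ay":0,"az":0,"claw":-0.3}]' 10
python3 -m crank '[{"x":0,"y":0,"z":0,"ax":0,"ay":0,"az":0,"claw":0},{"x":0,"y":0,"z":0,"ax":0,"ay":0,"az":0,"claw":0.3},{"x":0,"y":0,"z":0,"ax":0,"ay":0,"az":0,"claw":0.5},{"x":0,"y":0,"z":0,"ax":0,"ay":0,"az":0,"claw":0.7},{"x":0,"y":0,"z":0,"ax":0,"ay":0,"az":0,"claw":1}]' 10
python3 -m crank '[{"x":0,"y":0,"z":0,"ax":0,"ay":0,"az":0,"claw":1},{"x":0,"y":0,"z":0,"ax":0,"ay":0,"az":0,"claw":1},{"x":0,"y":0,"z":0,"ax":0,"ay":0,"az":0,"claw":1},{"x":0,"y":0,"z":0,"ax":0,"ay":0,"az":0,"claw":1},{"x":0,"y":0,"z":0,"ax":0,"ay":0,"az":0,"claw":1}]' 25
python3 s.py
```

```text
time: 10.92
ee_pos: [0.5258, 0.0384, 0.0997]
eef_rot: [0.998, 0.066, -0.0, -0.0]
ft_force: [0.2, -0.4, 0.1]
width: 0.0568
time: 11.33
ee_pos: [0.526, 0.0383, 0.1001]
eef_rot: [0.998, 0.066, 0.0, 0.0]
ft_force: [0.5, 0.5, -0.1]
width: 0.0306
time: 11.75
ee_pos: [0.5258, 0.0383, 0.1]
eef_rot: [0.998, 0.066, -0.0, 0.0]
ft_force: [-1.9, 0.5, 1.9]
width: 0.0212
11.75 [0.5258 0.0383 0.1   ] [ 0.9912  0.1322 -0.0001] [-1.9304  0.4828  1.9244] 0.0212
```

Gripped at a width of 21.2 mm, as expected. Pulling straight up.

```bash
python3 -m crank '[{"x":0,"y":0,"z":-0.001,"ax":0,"ay":0,"az":0,"claw":1},{"x":0,"y":0,"z":-0.002,"ax":0,"ay":0,"az":0,"claw":1},{"x":0,"y":0,"z":-0.0035,"ax":0,"ay":0,"az":0,"claw":1},{"x":0,"y":0,"z":-0.005,"ax":0,"ay":0,"az":0,"claw":1},{"x":0,"y":0,"z":-0.0065,"ax":0,"ay":0,"az":0,"claw":1}]'
python3 -m crank '[{"x":0,"y":0,"z":-0.0015,"ax":0,"ay":0,"az":0,"claw":1},{"x":0,"y":0,"z":-0.003,"ax":0,"ay":0,"az":0,"claw":1},{"x":0,"y":0,"z":-0.005,"ax":0,"ay":0,"az":0,"claw":1},{"x":0,"y":0,"z":-0.007,"ax":0,"ay":0,"az":0,"claw":1},{"x":0,"y":0,"z":-0.009,"ax":0,"ay":0,"az":0,"claw":1}]'
python3 -m crank '[{"x":0,"y":0,"z":-0.002,"ax":0,"ay":0,"az":0,"claw":1},{"x":0,"y":0,"z":-0.004,"ax":0,"ay":0,"az":0,"claw":1},{"x":0,"y":0,"z":-0.007,"ax":0,"ay":0,"az":0,"claw":1},{"x":0,"y":0,"z":-0.010,"ax":0,"ay":0,"az":0,"claw":1},{"x":0,"y":0,"z":-0.014,"ax":0,"ay":0,"az":0,"claw":1}]'
python3 -m crank '[{"x":0,"y":0,"z":-0.01,"ax":0,"ay":0,"az":0,"claw":1},{"x":0,"y":0,"z":-0.025,"ax":0,"ay":0,"az":0,"claw":1},{"x":0,"y":0,"z":-0.04,"ax":0,"ay":0,"az":0,"claw":1},{"x":0,"y":0,"z":-0.055,"ax":0,"ay":0,"az":0,"claw":1},{"x":0,"y":0,"z":-0.06,"ax":0,"ay":0,"az":0,"claw":1}]'
python3 s.py
python3 - <<'E'
from h import *
snap('side','side6.png');snap('scene','scene6.png')
a=cv2.imread('pics/side6.png')[140:260,290:430]
b=cv2.imread('pics/scene6.png')[100:220,250:390]
cv2.imwrite('pics/a6.png',np.hstack([cv2.resize(q,None,fx=2.8,fy=2.8,interpolation=3) for q in (a,b)]))
E
```

```text
time: 12.17
ee_pos: [0.5254, 0.0383, 0.106]
eef_rot: [0.998, 0.066, -0.001, 0.0]
ft_force: [-1.2, 0.5, -6.2]
width: 0.0211
time: 12.58
ee_pos: [0.5269, 0.0384, 0.1166]
eef_rot: [0.998, 0.066, 0.001, -0.0]
ft_force: [-0.3, 0.5, -0.2]
width: 0.0212
time: 13.0
ee_pos: [0.526, 0.0384, 0.1299]
eef_rot: [0.998, 0.066, 0.0, -0.0]
ft_force: [-0.1, 0.3, -0.4]
width: 0.0214
time: 13.42
ee_pos: [0.5271, 0.0385, 0.1925]
eef_rot: [0.998, 0.066, 0.002, -0.0]
ft_force: [0.7, -1.3, -1.1]
width: 0.021
13.42 [0.5271 0.0385 0.1925] [0.9912 0.1322 0.0037] [ 0.6921 -1.3141 -1.1122] 0.021
```

View pics/a6.png

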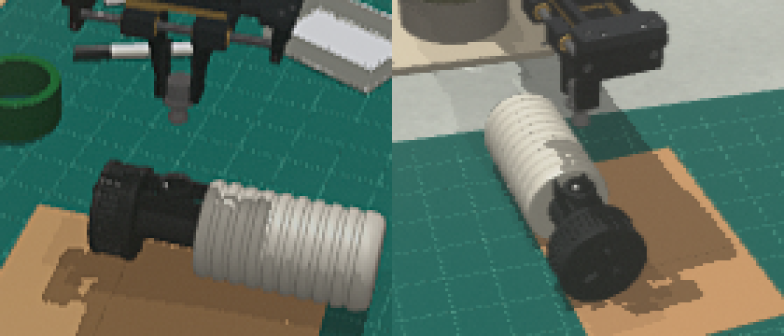

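The plug is out and held, and the empty outlet still faces up (dark hole at (575,187) in the right half). Carrying it to above the tray.

```bash
python3 -m crank '[{"x":-0.003,"y":0.012,"z":0,"ax":0,"ay":0,"az":0,"claw":1},{"x":-0.008,"y":0.034,"z":0,"ax":0,"ay":0,"az":0,"claw":1},{"x":-0.016,"y":0.064,"z":0,"ax":0,"ay":0,"az":0,"claw":1},{"x":-0.024,"y":0.095,"z":0,"ax":0,"ay":0,"az":0,"claw":1},{"x":-0.032,"y":0.126,"z":0,"ax":0,"ay":0,"az":0,"claw":1}]'
python3 -m crank '[{"x":-0.008,"y":0.031,"z":0,"ax":0,"ay":0,"az":0,"claw":1},{"x":-0.016,"y":0.063,"z":0,"ax":0,"ay":0,"az":0,"claw":1},{"x":-0.024,"y":0.095,"z":0,"ax":0,"ay":0,"az":0,"claw":1},{"x":-0.032,"y":0.127,"z":0,"ax":0,"ay":0,"az":0,"claw":1},{"x":-0.04,"y":0.158,"z":0,"ax":0,"ay":0,"az":0,"claw":1}]'
python3 -m crank '[{"x":-0.008,"y":0.03,"z":0,"ax":0,"ay":0,"az":0,"claw":1},{"x":-0.016,"y":0.06,"z":0,"ax":0,"ay":0,"az":0,"claw":1},{"x":-0.024,"y":0.09,"z":0,"ax":0,"ay":0,"az":0,"claw":1},{"x":-0.03,"y":0.112,"z":0,"ax":0,"ay":0,"az":0,"claw":1},{"x":-0.032,"y":0.123,"z":0,"ax":0,"ay":0,"az":0,"claw":1}]'
python3 -m crank '[{"x":0,"y":0,"z":0,"ax":0.05,"ay":0,"az":0,"claw":1},{"x":0,"y":0,"z":0,"ax":0.11,"ay":0,"az":0,"claw":1},{"x":0,"y":0,"z":0,"ax":0.17,"ay":0,"az":0,"claw":1},{"x":0,"y":0,"z":0,"ax":0.23,"ay":0,"az":0,"claw":1},{"x":0,"y":0,"z":0,"ax":0.28,"ay":0,"az":0,"claw":1}]'
python3 -m crank '[{"x":0,"y":0,"z":0,"ax":0.02,"ay":0,"az":0,"claw":1},{"x":0,"y":0,"z":0,"ax":0.05,"ay":0,"az":0,"claw":1},{"x":0,"y":0,"z":0,"ax":0.07,"ay":0,"az":0,"claw":1},{"x":0,"y":0,"z":0,"ax":0.07,"ay":0,"az":0,"claw":1},{"x":0,"y":0,"z":0,"ax":0.07,"ay":0,"az":0,"claw":1}]'
python3 s.py
python3 - <<'E'
from h import *
s=st();print(R.from_quat(s['eef_rot']).as_matrix(),s['joint_positions'])
E
```

```text
time: 13.93
ee_pos: [0.5096, -0.093, 0.1884]
eef_rot: [0.998, 0.066, -0.001, -0.0]
ft_force: [1.2, -0.5, 0.2]
width: 0.0214
time: 14.35
ee_pos: [0.4904, -0.2552, 0.1884]
eef_rot: [0.998, 0.066, -0.001, -0.0]
ft_force: [-0.1, -0.0, 0.3]
width: 0.021
time: 14.77
ee_pos: [0.4737, -0.3829, 0.1882]
eef_rot: [0.998, 0.064, -0.001, 0.0]
ft_force: [-0.4, -0.6, -1.0]
width: 0.0212
time: 15.18
ee_pos: [0.4762, -0.3792, 0.1891]
eef_rot: [0.958, 0.064, -0.018, -0.279]
ft_force: [-0.3, 0.6, -0.5]
width: 0.0213
time: 15.6
ee_pos: [0.4764, -0.3787, 0.1881]
eef_rot: [0.937, 0.062, -0.023, -0.342]
ft_force: [-0.1, -0.0, -0.1]
width: 0.0213
15.6 [ 0.4764 -0.3787  0.1881] [ 0.9913  0.1319 -0.0011] [-0.0772 -0.0332 -0.1133] 0.0213
[[ 0.99126454  0.10009746 -0.08587845]
 [ 0.13188392 -0.7578004   0.63901892]
 [-0.00111455 -0.64476279 -0.76438191]] [ 0.73779472  0.77299443  0.14188544  1.06092211 -0.4807134   1.90753288
  0.98160551]
```

Held at a 40° tilt so that the plug lies down when released. Lowering into the tray until the stem is just above the floor.

```bash
python3 -m crank '[{"x":0,"y":0.01,"z":0.0119,"ax":0,"ay":0,"az":0,"claw":1},{"x":0,"y":0.025,"z":0.0298,"ax":0,"ay":0,"az":0,"claw":1},{"x":0,"y":0.04,"z":0.0477,"ax":0,"ay":0,"az":0,"claw":1},{"x":0,"y":0.055,"z":0.0655,"ax":0,"ay":0,"az":0,"claw":1},{"x":0,"y":0.066,"z":0.0785,"ax":0,"ay":0,"az":0,"claw":1}]'
python3 -m crank '[{"x":0,"y":0.008,"z":0.0095,"ax":0,"ay":0,"az":0,"claw":1},{"x":0,"y":0.016,"z":0.019,"ax":0,"ay":0,"az":0,"claw":1},{"x":0,"y":0.023,"z":0.0273,"ax":0,"ay":0,"az":0,"claw":1},{"x":0,"y":0.028,"z":0.0333,"ax":0,"ay":0,"az":0,"claw":1},{"x":0,"y":0.028,"z":0.0333,"ax":0,"ay":0,"az":0,"claw":1}]'
python3 -m crank '[{"x":0,"y":0.003,"z":0.0035,"ax":0,"ay":0,"az":0,"claw":1},{"x":0,"y":0.006,"z":0.007,"ax":0,"ay":0,"az":0,"claw":1},{"x":0,"y":0.0064,"z":0.0076,"ax":0,"ay":0,"az":0,"claw":1},{"x":0,"y":0.0064,"z":0.0076,"ax":0,"ay":0,"az":0,"claw":1},{"x":0,"y":0.0064,"z":0.0076,"ax":0,"ay":0,"az":0,"claw":1}]'
python3 - <<'E'
from h import *
snap('side','side7.png')
a=cv2.imread('pics/side7.png')[90:190,350:470]
cv2.imwrite('pics/a7.png',cv2.resize(a,None,fx=5,fy=5,interpolation=3))
E
```

```text
time: 16.02
ee_pos: [0.4766, -0.3776, 0.085]
eef_rot: [0.937, 0.063, -0.023, -0.342]
ft_force: [-0.4, 0.7, -0.3]
width: 0.0212
time: 16.43
ee_pos: [0.4763, -0.3783, 0.0419]
eef_rot: [0.937, 0.062, -0.023, -0.343]
ft_force: [-0.7, 0.2, 0.6]
width: 0.021
time: 16.85
ee_pos: [0.4768, -0.3788, 0.0337]
eef_rot: [0.937, 0.062, -0.023, -0.342]
ft_force: [-0.9, -0.6, 0.6]
width: 0.0212
```

View pics/a7.png

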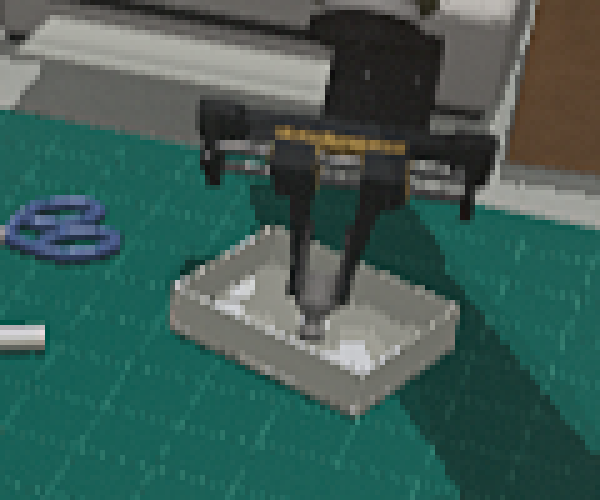

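The plug is inside the tray, its stem tip at (311,330). Releasing, then backing out along the fingers.

```bash
python3 -m crank '[{"x":0,"y":0,"z":0,"ax":0,"ay":0,"az":0,"claw":0.4},{"x":0,"y":0,"z":0,"ax":0,"ay":0,"az":0,"claw":0.1},{"x":0,"y":0,"z":0,"ax":0,"ay":0,"az":0,"claw":0.1},{"x":0,"y":0,"z":0,"ax":0,"ay":0,"az":0,"claw":0.1},{"x":0,"y":0,"z":0,"ax":0,"ay":0,"az":0,"claw":0.1}]'
python3 -m crank '[{"x":0,"y":0,"z":0,"ax":0,"ay":0,"az":0,"claw":0.1},{"x":0,"y":0,"z":-0.005,"ax":0,"ay":0,"az":0,"claw":0.1},{"x":0,"y":0,"z":-0.015,"ax":0,"ay":0,"az":0,"claw":0.1},{"x":0,"y":-0.01,"z":-0.035,"ax":0,"ay":0,"az":0,"claw":0.1},{"x":0,"y":-0.025,"z":-0.06,"ax":0,"ay":0,"az":0,"claw":0.1}]'
python3 -m crank '[{"x":0,"y":-0.02,"z":-0.02,"ax":0,"ay":0,"az":0,"claw":0.1},{"x":0,"y":-0.04,"z":-0.045,"ax":0,"ay":0,"az":0,"claw":0.1},{"x":0,"y":-0.06,"z":-0.07,"ax":0,"ay":0,"az":0,"claw":0.1},{"x":0,"y":-0.075,"z":-0.09,"ax":0,"ay":0,"az":0,"claw":0.1},{"x":0,"y":-0.08,"z":-0.09,"ax":0,"ay":0,"az":0,"claw":0.1}]'
python3 -m crank '[{"x":0,"y":0,"z":0,"ax":0,"ay":0,"az":0,"claw":0.1},{"x":0,"y":0,"z":0,"ax":0,"ay":0,"az":0,"claw":0.1},{"x":0,"y":0,"z":0,"ax":0,"ay":0,"az":0,"claw":0.1},{"x":0,"y":0,"z":0,"ax":0,"ay":0,"az":0,"claw":0.1},{"x":0,"y":0,"z":0,"ax":0,"ay":0,"az":0,"claw":0.1}]'
python3 - <<'E'
from h import *
a=snap('side','side8.png')['color'];b=snap('scene','scene8.png')['color']
z=lambda i,f:cv2.resize(i,None,fx=f,fy=f,interpolation=3)
o=np.zeros((600,800,3),np.uint8)
o[:300,:400]=z(a[115:190,370:470],4);o[:300,400:]=z(b[165:240,120:220],4)
o[300:,:400]=z(a[165:265,295:429],3)[:300,:400];o[300:,400:]=z(b[130:230,270:404],3)[:300,:400]
cv2.imwrite('pics/a8.png',o)
# bystanders: change vs start
for n,im in(('side',a),('scene',b)):
    d=cv2.absdiff(im,cv2.imread(f'pics/{n}0.png')).max(2); d=(d>40).astype(np.uint8)
    k,_,s,_=cv2.connectedComponentsWithStats(d); print(n,[list(q) for q in s[1:] if q[4]>25])
E
```

```text
time: 17.32
ee_pos: [0.4767, -0.3787, 0.0335]
eef_rot: [0.937, 0.062, -0.023, -0.342]
ft_force: [0.7, 0.1, -0.5]
width: 0.0374
time: 17.73
ee_pos: [0.4784, -0.3981, 0.0948]
eef_rot: [0.937, 0.062, -0.024, -0.343]
ft_force: [1.0, -0.9, 0.3]
width: 0.0394
time: 18.15
ee_pos: [0.4794, -0.3971, 0.2218]
eef_rot: [0.938, 0.063, -0.02, -0.339]
ft_force: [-0.1, -1.4, 0.7]
width: 0.0396
time: 18.57
ee_pos: [0.4786, -0.3947, 0.2148]
eef_rot: [0.937, 0.062, -0.023, -0.343]
ft_force: [0.2, 0.3, 0.7]
width: 0.039
side [[np.int32(297), np.int32(0), np.int32(37), np.int32(23), np.int32(665)], [np.int32(360), np.int32(0), np.int32(12), np.int32(7), np.int32(28)], [np.int32(354), np.int32(0), np.int32(71), np.int32(17), np.int32(533)], [np.int32(425), np.int32(1), np.int32(22), np.int32(6), np.int32(43)], [np.int32(468), np.int32(0), np.int32(81), np.int32(17), np.int32(679)], [np.int32(549), np.int32(0), np.int32(79), np.int32(88), np.int32(3111)], [np.int32(572), np.int32(0), np.int32(68), np.int32(185), np.int32(4024)], [np.int32(424), np.int32(12), np.int32(13), np.int32(9), np.int32(53)], [np.in
[... 2188 characters left out ...]
(128), np.int32(184), np.int32(7838)], [np.int32(40), np.int32(69), np.int32(14), np.int32(20), np.int32(74)], [np.int32(63), np.int32(75), np.int32(10), np.int32(12), np.int32(53)], [np.int32(39), np.int32(78), np.int32(21), np.int32(27), np.int32(203)], [np.int32(61), np.int32(88), np.int32(78), np.int32(68), np.int32(3007)], [np.int32(194), np.int32(124), np.int32(87), np.int32(35), np.int32(1231)], [np.int32(159), np.int32(168), np.int32(21), np.int32(12), np.int32(40)], [np.int32(86), np.int32(178), np.int32(71), np.int32(63), np.int32(763)], [np.int32(139), np.int32(187), np.int32(42), np.int32(30), np.int32(669)], [np.int32(80), np.int32(218), np.int32(9), np.int32(11), np.int32(37)]]
```

View pics/a8.png

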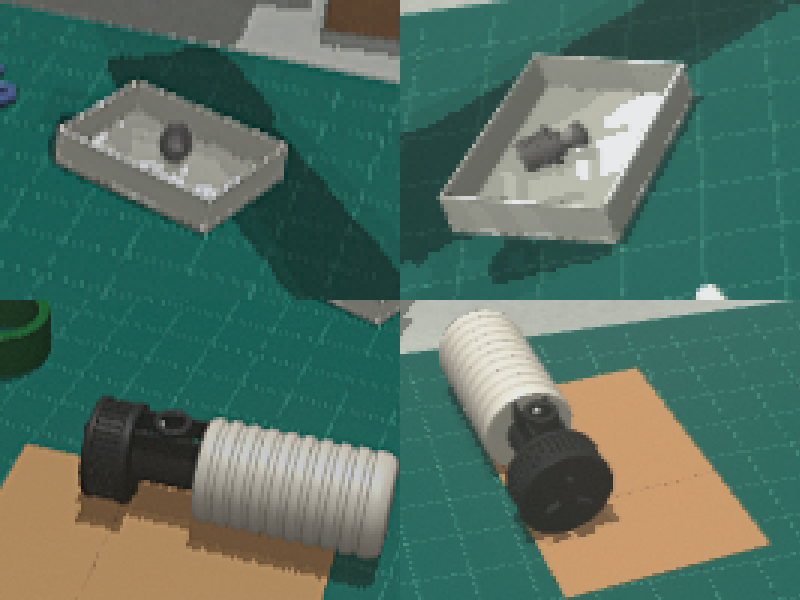

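The plug lies on its side in the tray, the bottle rests with its open outlet up, and the only changes near bystanders are the arm and its shadows. Handing in.

Run:
```python
from h import *
print(st()['time'], st()['ft_force']); print(close_job())
```

```text
18.6667 [0.77200466 0.58367384 0.41714972]
the job is handed in; nothing more can be done
None
```

The job is done and handed in at 18.7 s. I rolled the bottle five 18° steps towards -y with the open fingertips until the outlet pointed up. I then pulled the plug straight out and laid it in the tray.

**Outlet:** before the plug was pulled, the plug's position matched outlet-up to about 1.5 px in both views. The two camera rays missed each other by 4 mm there. After the pull, the last pictures show the bottle on its sheet with the open outlet up; I judged that one by eye.

**Plug and surroundings:** the plug lies on its side on the tray floor. Comparing pictures from the start and end, the differences I saw were the bottle, the plug, the arm and its shadows. The bystanders look unmoved, though I did not measure each one.

**Arm:** at hand-in the arm was clear of everything, with a wrist force under 1 N.

**Roll pressure:** in three of the five roll strokes I pressed the bottle at about 16 to 23 N, above the suggested 6 to 13 N. I saw no slip or other harm, and the largest wrist force I read in the whole job was about 25 N.

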